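# Turn the wheel to its grub-screw bore and set the hex driver in it

## Task

Roll the wheel round on its stand with light fingertip pressure on its tread, well under 15 N and without flicking it, until the bore in its rim, hidden below at the start, points straight up. Leave the wheel standing so, then take the hex driver from its rack and set it gently, tip down, into the bore until it rests on the bottom, and let go of it. Leave the other things on the bench where they are.

Things in the scene. Friction and masses are not known exactly. Their poses are not given: they have to be found in the camera images.
- stand: fork stand screwed to the bench: dark steel base plate 130 (x) x 110 (y) x 12 mm, and on either side of the wheel an aluminium guide frame (y = -33 to -25 and 25 to 33 mm, up to z = 87 mm). Origin at the centre of the plate's underside, z up. The wheel's axle lies along the stand's y axis, 68 mm above this origin
- wheel: wheel on the axle, 28 mm wide; origin on the axle at mid-width, y along the axle, z along the bore outward. Two black rubber treads 7 mm wide, 14 mm apart, 50 mm nominal radius but out of true: their top runs 47 to 53 mm above the axle as it turns. The band between them is almost flush. It turns endlessly either way with 0.05 N m drag and stays where left. Limits: 15 N pressure, 5 rad/s
- bore_mouth (a point): mouth of the only bore, in a light aluminium block between the treads, 26 mm long round the rim: a round radial hole 7 mm across with a small chamfer, its mouth 45.5 mm from the axle, 31.5 mm deep. z axis points out of the bore; it is at the top when this points straight up
- bore_seat (a point): centre of the bore's bottom, 14 mm from the axle; axes as bore_mouth
- rack: black driver rack fixed to the bench, 50 (x) x 110 (y) x 36 mm, with three 4 mm holes 28 mm deep in its top, along y at -38, 0 and 38 mm; the hex driver stands in the middle one. Origin at the centre of its underside
- hex_driver: slim hex driver, 150 mm long, 30 to 65 g, standing upright: origin at its lower tip, z up along it. Steel shank 3.2 mm thick from 0 to 68 mm, black round knurled grip 14 mm thick from 68 to 150 mm
- cutters: flush cutters with blue-green handles, 45 x 125 x 10 mm, lying on the bench; leave alone. Origin under their centre
- paste_tin: round open tin of paste, 50 mm across, 17 mm high; leave alone. Origin under its centre
- motor: small black motor with leads, 31 x 76 x 34 mm; leave alone. Origin under its centre
- axle: steel axle, 8 mm thick, 90 mm long, origin at its middle, y along it. It rides on vertical springs in the guide frames: unloaded it stands at its upper stop, 68 mm above the stand's origin; it begins to yield downward at about 2 N and then gives 1 mm for each 5.5 N, 9 mm at most

How it is judged:
By the outcome, as a careful person would: the job done as asked, in the order asked, and still so for the second after the job is handed in, with the robot touching nothing.
It also fails if it takes over 67 s, if anything falls off the work surface, if the arm or the gripper's body presses on something with over 40 N, if the wrist force passes 120 N, or if a joint passes its speed limit or range.

## Robot

A 7-joint arm with a two-finger parallel gripper is mounted at the origin on a cart in front of the work surface, level with it; the furniture and walls round the work are solid. World frame = base frame: x ahead of the robot, y to its left, z up, the work surface at z = 0. Lengths are in m, angles in rad, forces in N, time in s.
With the tool pointing down it reaches from about 0.35 to 0.9 m from the base axis. Payload 8.1 kg.
Tool frame: the origin (TCP) lies between the finger pads; the fingertips stand ahead of it and the grasp point (between the pads) is the TCP (arm.nose_length is the z of the fingertips in the tool frame, in m); z points along the fingers, y is the line along which they close (so a half turn about z gives the same grasp; the last joint's range is limited). The gripper opens to 92 mm and grips with 3 to 60 N. Pads are 19 mm wide; open, the fingers measure 130 mm over their backs; the gripper's body (75 mm by 190 mm) begins 47 mm behind the grasp point.
Start: joints at [-1.418, 0.434, 0.025, 1.573, -0.012, 1.134, -0.075], TCP at [0.158, 0.605, 0.246] pointing down, gripper open.
Joint ranges: [-2.62, 2.62], [-0.44, 2.09], [-1.27, 1.32], [0.08, 2.57], [-1.32, 4.46], [0.12, 2], [-2.74, 2.74]. Speed limits (rad/s): [2.22, 2.22, 3.01, 3.01, 3.14, 3.14, 3.14].

## Interface

Orientations are given as a rotation vector (axis times angle).
In Python, from cell import sensors, optics, arm gives the robot as it stands.
- The arm moves only by the tool arm_command, never from a script. Its argument "deltas" is one flat list of numbers, 7 for each row, row after row: the turn, a rotation vector about the world's x, y, z as a fraction of full scale, then the shift along the world's x, y, z as a fraction of full scale, then the finger opening in mm, from 0 to 91.8. In form: [wx, wy, wz, dx, dy, dz, fingers, wx, wy, wz, dx, dy, dz, fingers, ...]. A call has 1 to 20 rows; each row is the pose to reach, as a shift and turn from the pose commanded when the call began; what a row does not reach only later rows make up. Full scale, the value 1, is 1 m for a shift and 90 degrees for a turn. A row lasts 1/10 s, in which the tool goes at most 50 mm and 8.59 degrees, less where a joint would pass 70% of its speed; a pose out of reach is approached as far as the arm can. A call with a number of a shift or a turn outside -1 to 1 is refused whole. A call with a gripper value outside its range is refused whole. The fingers move at their own pace and stop on an object; "force" is the grip in N (left out, the last holds). Time passes only in rows, so rows that repeat a pose let the fingers close. It gives the time, the measured TCP pose, the force, the opening and the grip force at its end, in the units of the state.
- sensors.observe(): the state, without advancing time (a new reading comes with each control period).
- optics.get_image(name): name is "side" or "top"; returns the picture (400x640x3 uint8, blue, green, red); there is no depth.
- optics.calibration(name): a dict with "camera_matrix" (3x3 intrinsics, pixels), "rvec" (rotation vector, rad) and "tvec" (3), from world to camera coordinates, as OpenCV has them. Camera axes: x right, y down, z forward; pixel columns grow to the right and rows downward; lengths in m; the calibration is good to about 2 mm. A picture is of the moment at which its call begins. calibration takes no time and is no camera call.
- arm.sign_off(): hands the job in; it is judged then, once.
The state is a dict: "clock": time; "joints": joint angles; "dq": joint speeds; "joint_efforts": joint torques, N m; "position": TCP position; "ee_rot": TCP orientation; "force": force on the tool from outside, world axes, zero at the start; "ft_torque": the same for the moment, N m; "width": opening from 0.0 (shut) to 1.0 (fully open); "gripper_force": force on a finger pad.
Only numpy, scipy, OpenCV 4.12 (cv2) and the standard library are available. Lean on these libraries where they do the work, as an engineer would, in place of code of your own. Each camera call takes 0.05 s, during which the arm holds its last target. There are 200 camera calls.

## Working session

There is one attempt and no reset: what is moved stays moved. The work goes in short steps, Python scripts to look and compute and a tool call to move; the robot and the scene stay as the last step left them, time stands still between calls to the robot, and variables do not carry over. Pictures are saved under pics/ and viewed, at most 12 in all, crops included, and the job is handed in when it is done.

Besides the shell and the picture viewer there is one more tool, called after "Call:" as name(argument=value, ...) on one line, values as JSON. arm_command: Moves the arm, as the interface text tells. Its arguments: {"type":"object","properties":{"deltas":{"type":"array","items":{"type":"number"}},"force":{"type":"number"}},"required":["deltas"]}

```bash
ls; mkdir -p pics
python3 - <<'E'
from cell import sensors, optics, arm
import cv2
for n in("side","top"):
    cv2.imwrite(f"pics/{n}0.png",optics.get_image(n))
    c=optics.calibration(n);R=cv2.Rodrigues(c["rvec"])[0]
    print(n,c["camera_matrix"],(-R.T@c["tvec"].reshape(3)),R)
s=sensors.observe();print({k:s[k] for k in("clock","position","ee_rot","force","width")},arm.nose_length)
E
```

```text
pics
side [[468.77003747   0.         312.28866155]
 [  0.         468.77003747 194.44828249]
 [  0.           0.           1.        ]] [0.24542975 0.65679454 0.67312934] [[-0.90034299 -0.43463852  0.02172212]
 [-0.28334753  0.54759997 -0.78730455]
 [ 0.33029785 -0.71499904 -0.61618155]]
top [[429.90874292   0.         322.63085523]
 [  0.         429.90874292 196.9115319 ]
 [  0.           0.           1.        ]] [ 0.42095088 -0.00433053  1.0257665 ] [[-0.00581364 -0.99993904 -0.00938725]
 [-0.99210691  0.00694349 -0.12520253]
 [ 0.12526008  0.00858527 -0.99208679]]
{'clock': 0.1, 'position': array([0.15811961, 0.60424038, 0.24505311]), 'ee_rot': array([-4.00910228e-01, -3.11589629e+00,  2.17585122e-03]), 'force': array([ 0.84002982,  0.79280489, -0.72251713]), 'width': 0.9994331451718469} 0.019
```

View pics/side0.png

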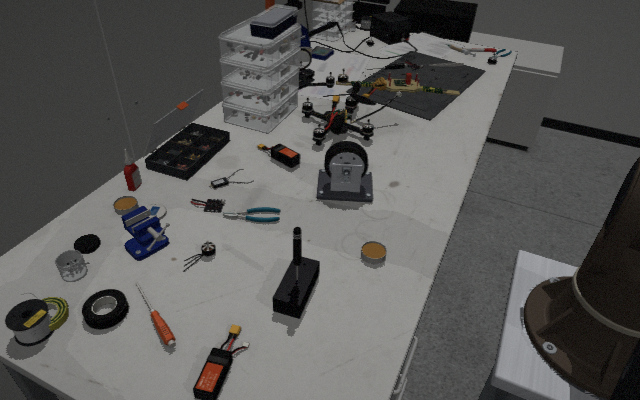

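View pics/top0.png

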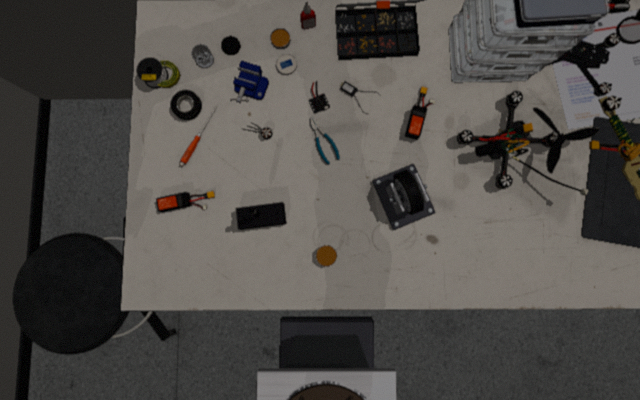

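The side view shows the stand at about (345,175) and the driver at (297,250) standing in the rack at (297,288). In the top view the stand is at (403,197), turned about 20°, and the rack is at (261,216). I'll enlarge both areas.

Run:
```python
import cv2,numpy as np
t=cv2.imread("pics/top0.png");s=cv2.imread("pics/side0.png")
def z(i,x,y,w,h):return np.clip(cv2.resize(i[y:y+h,x:x+w],(400,300),interpolation=cv2.INTER_CUBIC)*1.8,0,255).astype('uint8')
cv2.imwrite("pics/comp.png",np.vstack([np.hstack([z(t,360,152,88,66+18),z(t,225,185,80,60)]),np.hstack([z(s,305,135,80,75),z(s,255,220,80,105)])]))
```

```text
(no output)
```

View pics/comp.png

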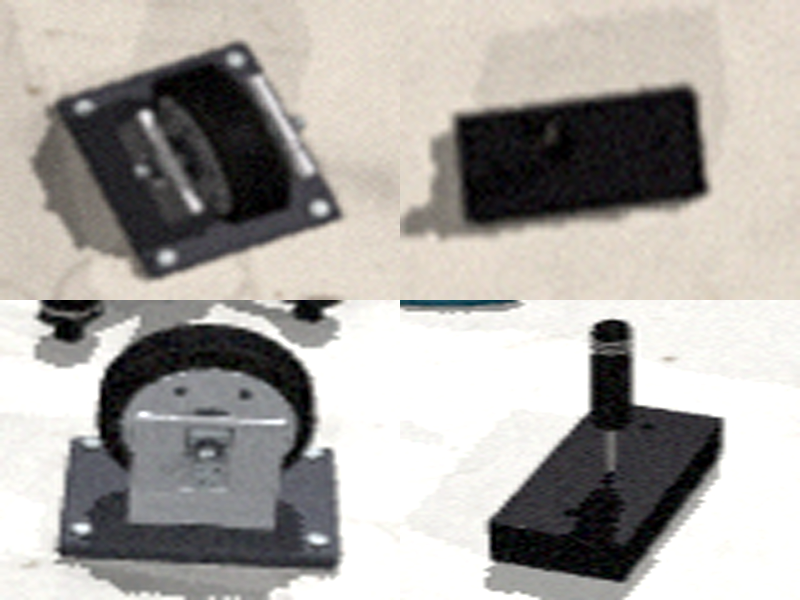

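The stand's plate corners, the frames and the wheel are clear, and no bore is visible. The driver stands in the rack with its grip top at side pixel (297,230) and its shank entering the rack at (297,281). Next I'll fit the poses.

```bash
cat > h.py <<'E'
from cell import sensors, optics, arm
import cv2,numpy as np
from scipy.optimize import least_squares
C={n:optics.calibration(n) for n in("side","top")}
def proj(n,P):
    c=C[n];return cv2.projectPoints(np.atleast_2d(np.array(P,float)),c["rvec"],c["tvec"],c["camera_matrix"],None)[0][:,0]
def T(p,L):
    x,y,a=p;L=np.atleast_2d(np.array(L,float));c,s=np.cos(a),np.sin(a)
    return np.c_[x+c*L[:,0]-s*L[:,1],y+s*L[:,0]+c*L[:,1],L[:,2]]
def fit(obs,x0):  # obs: list (cam,local,pix)
    f=lambda p:np.concatenate([(proj(n,T(p,l))[0]-u) for n,l,u in obs])
    r=least_squares(f,x0,loss="soft_l1");return r.x,r.fun.reshape(-1,2)
def ray(n,u,z):
    c=C[n];R=cv2.Rodrigues(c["rvec"])[0];o=-R.T@c["tvec"].reshape(3)
    d=R.T@np.linalg.inv(c["camera_matrix"])@np.array([*u,1]);return o+d*(z-o[2])/d[2]
E
python3 - <<'E'
from h import *
np.set_printoptions(precision=4,suppress=True)
# stand: top-view corners of plate top (order A left,B top,C right,D bottom)
A,B,Cc,D=[(373.6,182.2),(412.8,164.6),(434.4,212.2),(393,228.2)]
for u in (A,B,Cc,D): print(ray("top",u,.012))
print("side");
for u in [(317,197),(373,199.5),(371,172.5),(319,170)]: print(ray("side",u,.006))
print("rack top")
for u in [(236.6,208.6),(283.4,203),(286.4,223),(238.4,229)]: print(ray("top",u,.036))
print("rack side", ray("side",(273,297),.036),ray("side",(273,311.7),0),ray("side",(300,318),0),ray("side",(319.4,262),.036))
print("driver",ray("side",(297.4,230.5),.158),ray("side",(297,281.3),.036),ray("top",(255,211),.158))
E
```

```text
[ 0.5835 -0.1173  0.012 ]
[ 0.6254 -0.212   0.012 ]
[ 0.5107 -0.2592  0.012 ]
[ 0.4736 -0.1606  0.012 ]
side
[ 0.5893 -0.1137  0.006 ]
[ 0.4714 -0.1643  0.006 ]
[ 0.5125 -0.2631  0.006 ]
[ 0.631  -0.2134  0.006 ]
rack top
[0.52   0.2037 0.036 ]
[0.5323 0.0953 0.036 ]
[0.4859 0.0881 0.036 ]
[0.4728 0.1987 0.036 ]
rack side [0.5226 0.2063 0.036 ] [0.522  0.2094 0.    ] [0.4735 0.2001 0.    ] [0.4864 0.0953 0.036 ]
driver [0.5018 0.1556 0.158 ] [0.502  0.1561 0.036 ] [0.5027 0.1406 0.158 ]
```

```bash
cat >> h.py <<'E'
from scipy.optimize import minimize
def box(x,y,z0,z1):return [(a,b,c) for a in(-x/2,x/2) for b in(-y/2,y/2) for c in(z0,z1)]
def cyl(x,y,r,z0,z1):
    t=np.linspace(0,2*np.pi,24);return [(x+r*np.cos(a),y+r*np.sin(a),z) for a in t for z in(z0,z1)]
S=4
def mask(n,p,parts,roi):
    x,y,w,h=roi;m=np.zeros((h*S,w*S),np.uint8)
    for L in parts:
        q=(proj(n,T(p,L))-[x,y]+.5)*S-.5
        cv2.fillConvexPoly(m,cv2.convexHull((q*16).round().astype(np.int32)),1,shift=4)
    return cv2.resize(m.astype(np.float32),(w,h),interpolation=cv2.INTER_AREA)
def sil(imgs,parts,rois,p0,thr):
    def cost(p):
        s=0
        for n,r in rois.items():
            g=cv2.cvtColor(imgs[n],cv2.COLOR_BGR2GRAY)[r[1]:r[1]+r[3],r[0]:r[0]+r[2]].astype(float)
            s+=np.abs(mask(n,p,parts,r)-np.clip((thr[1]-g)/(thr[1]-thr[0]),0,1)).sum()
        return s
    sx=np.array([[0,0,0],[.006,0,0],[0,.006,0],[0,0,.08]])
    r=minimize(cost,p0,method="Nelder-Mead",options=dict(initial_simplex=np.array(p0)+sx,maxiter=300,xatol=1e-5,fatol=.01))
    return r.x,r.fun
E
python3 - <<'E'
from h import *
np.set_printoptions(precision=4,suppress=True)
I={n:cv2.imread(f"pics/{n}0.png") for n in C}
g=cv2.cvtColor(I["top"],cv2.COLOR_BGR2GRAY);print(g[216,225:300:3]);print(g[200:240:2,260])
g=cv2.cvtColor(I["side"],cv2.COLOR_BGR2GRAY);print(g[245,285:310]);print(g[190,310:380:3])
rk=[box(.05,.11,0,.036),cyl(0,0,.007,.076,.158)]
R={"side":(262,222,66,100),"top":(230,198,62,38)}
for rr in (R,{"side":R["side"]},{"top":R["top"]}): print("rack",sil(I,rk,rr,[.503,.15,.11],(20,75)))
pl=[box(.13,.11,0,.012)]+[[(.05*np.cos(t),y,.068+.05*np.sin(t)) for t in np.linspace(0,6.28,30) for y in(-.014,.014)]]+[[(x,y,z) for x in(-.02,.02) for z in (.012,.087) for y in s] for s in((-.033,-.025),(.025,.033))]
R={"side":(312,137,68,68),"top":(368,158,72,75)}
for rr in (R,{"side":R["side"]},{"top":R["top"]}): print("stand",sil(I,pl,rr,[.55,-.188,.405],(75,105)))
E
```

```text
[122 117  86  72  21  10  10  10  10  13   0   1  15  13   9   6  13  13
   8   5  52 114 122 119 120]
[111 116  82  14  10   9   7   9  12  12  11  10   9  13  65 118 120 119
 121 120]
[146 147 149 148 147 149 151 135  41   4  13  11   0   7  15  22  83 147
 148 150 148 148 145 147 150]
[144 137 126  58  59  29  34  68  74  78  78  83  77  78  80  82  80  34
  36  57  59 141 139 140]
rack (array([0.5048, 0.1508, 0.1282]), np.float64(408.3136363636364))
rack (array([0.5057, 0.1503, 0.1421]), np.float64(317.8238636363636))
rack (array([0.5032, 0.1502, 0.1252]), np.float64(53.587500000000006))
stand (array([ 0.5477, -0.1798,  0.3787]), np.float64(1219.7666666666669))
stand (array([ 0.5521, -0.1861,  0.3861]), np.float64(679.1125))
stand (array([ 0.5471, -0.1797,  0.3802]), np.float64(455.56666666666666))
```

Call:
arm_command(deltas=[0,0,-1,0.374,-0.8,0,0,0,0,-1,0.374,-0.8,0,0,0,0,-1,0.374,-0.8,0,0,0,0,-1,0.374,-0.8,0,0,0,0,-1,0.374,-0.8,0,0,0,0,-1,0.374,-0.8,0,0,0,0,-1,0.374,-0.8,0,0,0,0,-1,0.374,-0.8,0,0,0,0,-1,0.374,-0.8,0,0,0,0,-1,0.374,-0.8,0,0,0,0,-1,0.374,-0.8,0,0,0,0,-1,0.374,-0.8,0,0,0,0,-1,0.374,-0.8,0,0,0,0,-1,0.374,-0.8,0,0,0,0,-1,0.374,-0.8,0,0,0,0,-1,0.374,-0.8,0,0,0,0,-1,0.374,-0.8,0,0,0,0,-1,0.374,-0.8,0,0,0,0,-1,0.374,-0.8,0,0,0,0,-1,0.374,-0.8,0,0], force=20)

```text
clock: 2.1
position: [0.5318, -0.196, 0.2451]
ee_rot: [-2.488, -1.917, 0.002]
force: [-0.0, 0.1, -0.1]
width: 0.007
gripper_force: 0.0
```

Call:
arm_command(deltas=[0,0,-0.585,0,0,-0.095,0,0,0,-0.585,0,0,-0.095,0,0,0,-0.585,0,0,-0.095,0,0,0,-0.585,0,0,-0.095,0,0,0,-0.585,0,0,-0.095,0,0,0,-0.585,0,0,-0.095,0,0,0,-0.585,0,0,-0.095,0,0,0,-0.585,0,0,-0.095,0])

```text
clock: 2.9
position: [0.5321, -0.1939, 0.1506]
ee_rot: [-3.078, -0.625, 0.001]
force: [-0.4, 0.2, -0.3]
width: 0.004
gripper_force: 0.0
```

Run:
```python
from h import *
s=sensors.observe();print(s["clock"],s["position"],s["ee_rot"],s["force"],s["joints"])
print(cv2.Rodrigues(s["ee_rot"])[0])
t=optics.get_image("top");u=optics.get_image("side")
def z(i,x,y,w,h):return np.clip(cv2.resize(i[y:y+h,x:x+w],(400,400),interpolation=cv2.INTER_CUBIC)*1.8,0,255).astype('uint8')
cv2.imwrite("pics/c2.png",np.hstack([z(t,350,145,100,100),z(u,295,110,100,100)]))
```

```text
2.9 [ 0.53206082 -0.19391727  0.15056621] [-3.07802434e+00 -6.25371586e-01  6.63169575e-04] [-0.41459277  0.18310353 -0.31220603] [-0.37108885  0.58426821  0.93470972  1.88184288 -0.56897699  0.96845416
 -0.34685863]
[[ 9.20714207e-01  3.90237168e-01 -5.49481134e-04]
 [ 3.90237456e-01 -9.20714064e-01  5.83616810e-04]
 [-2.78166037e-04 -7.51772408e-04 -9.99999679e-01]]
```

View pics/c2.png

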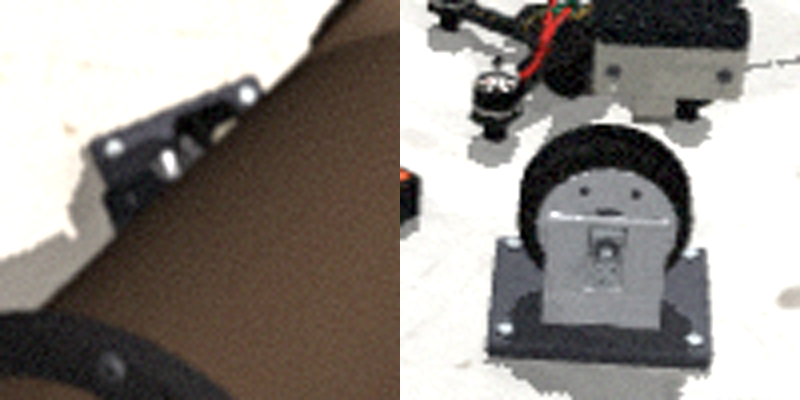

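Run:
```python
from h import *
s=sensors.observe();p=s["position"]
print(proj("side",[p,p-[0,0,.019],p+[0,0,.1]]),proj("top",[p]))
u=optics.get_image("side")
cv2.imwrite("pics/s3.png",np.clip(u*1.6,0,255).astype('uint8'))
```

```text
[[358.2677054  132.18969819]
 [357.56203226 139.65476765]
 [362.26438279  89.91024541]] [[419.20954581 195.90712348]]
```

View pics/s3.png

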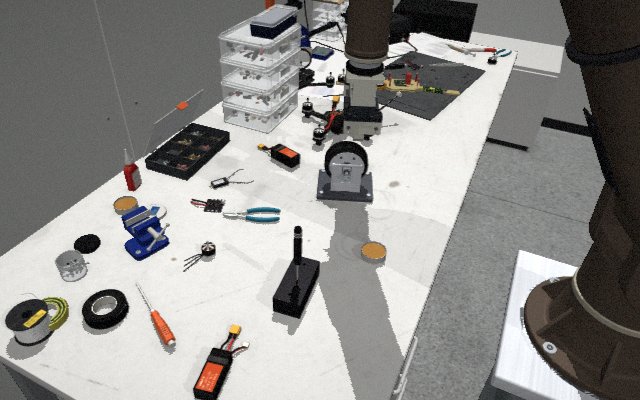

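The gripper is at (361,125), just above the wheel at (347,160), as projected. I'll descend to touch.

Call:
arm_command(deltas=[0,0,0,0,0,-0.005,0,0,0,0,0,0,-0.01,0,0,0,0,0,0,-0.0115,0,0,0,0,0,0,-0.0115,0])

```text
clock: 3.45
position: [0.5319, -0.1953, 0.1388]
ee_rot: [-3.08, -0.618, 0.001]
force: [-0.6, 0.3, -0.7]
width: 0.004
gripper_force: 0.0
```

Call:
arm_command(deltas=[0,0,0,0,0,-0.001,0,0,0,0,0,0,-0.001,0])

```text
clock: 3.65
position: [0.5322, -0.1955, 0.1383]
ee_rot: [3.08, 0.618, 0.0]
force: [-0.4, -0.6, 2.8]
width: 0.006
gripper_force: 1.2
```

Call:
arm_command(deltas=[0,0,0,0,0,-0.001,0,0,0,0,0,0,-0.001,0])

```text
clock: 3.85
position: [0.5322, -0.1955, 0.1375]
ee_rot: [3.08, 0.618, 0.001]
force: [-1.9, 0.1, 6.6]
width: 0.008
gripper_force: 2.8
```

Call:
arm_command(deltas=[0,0,0,0.0023,0.001,0.0002,0,0,0,0,0.0046,0.002,0.0004,0,0,0,0,0.0069,0.003,0.0005,0,0,0,0,0.0092,0.004,0.0007,0])

```text
clock: 4.25
position: [0.5417, -0.1916, 0.1385]
ee_rot: [3.08, 0.618, 0.001]
force: [-2.1, 0.6, 7.8]
width: 0.002
gripper_force: 3.5
```

Call:
arm_command(deltas=[0,0,0,0.0023,0.001,0,0,0,0,0,0.0046,0.002,0,0,0,0,0,0.0069,0.003,0,0,0,0,0,0.0092,0.004,0,0])

```text
clock: 4.65
position: [0.5511, -0.1878, 0.1385]
ee_rot: [3.079, 0.618, 0.002]
force: [-2.2, -0.0, 5.1]
width: 0.007
gripper_force: 2.9
```

Run:
```python
from h import *
u=optics.get_image("side");a=cv2.imread("pics/side0.png")
def z(i,x,y,w,h):return np.clip(cv2.resize(i[y:y+h,x:x+w],(400,400),interpolation=cv2.INTER_CUBIC)*2.2,0,255).astype('uint8')
cv2.imwrite("pics/c4.png",np.hstack([z(a,320,135,55,55),z(u,320,135,55,55)]))
```

```text
(no output)
```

View pics/c4.png

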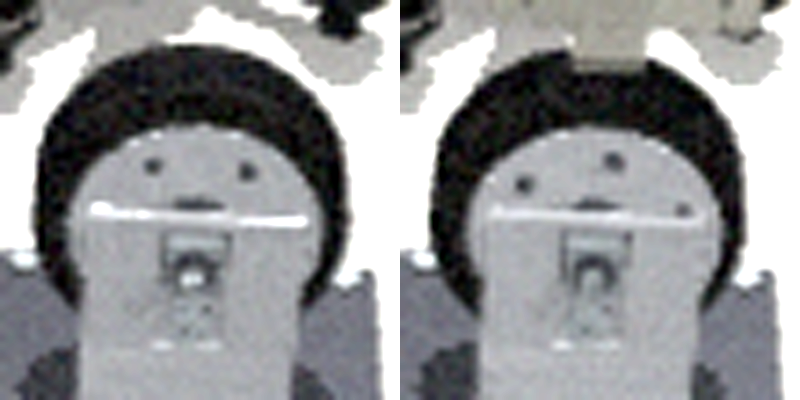

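The wheel turned with the fingertip by roughly 20°: the hub hole went from (248,170) to (213,160) in the enlarged view. I'll carry on with the stroke, then go back for another.

Call:
arm_command(deltas=[0,0,0,0.0023,0.001,0,0,0,0,0,0.0046,0.002,0,0,0,0,0,0.0069,0.003,0,0,0,0,0,0.0092,0.004,0,0])

```text
clock: 5.1
position: [0.5602, -0.1839, 0.1383]
ee_rot: [3.079, 0.617, 0.001]
force: [-0.1, -2.3, 4.8]
width: 0.004
gripper_force: 2.2
```

Call:
arm_command(deltas=[0,0,0,0.0023,0.001,-0.0001,0,0,0,0,0.0046,0.002,-0.0003,0,0,0,0,0.0069,0.003,-0.0006,0,0,0,0,0.0092,0.004,-0.001,0])

```text
clock: 5.5
position: [0.5694, -0.1796, 0.1371]
ee_rot: [3.079, 0.618, 0.001]
force: [0.9, -2.8, 4.1]
width: 0.005
gripper_force: 2.3
```

Call:
arm_command(deltas=[0,0,0,0,0,0.01,0,0,0,0,-0.02,-0.0085,0.01,0,0,0,0,-0.037,-0.016,0.01,0,0,0,0,-0.037,-0.016,0.005,0,0,0,0,-0.037,-0.016,0.0025,0,0,0,0,-0.037,-0.016,0.0015,0])

```text
clock: 6.1
position: [0.5324, -0.1942, 0.138]
ee_rot: [-3.079, -0.62, 0.001]
force: [-0.0, -0.2, 0.1]
width: 0.003
gripper_force: 0.0
```

Call:
arm_command(deltas=[0,0,0,0,0,-0.001,0,0,0,0,0,0,-0.001,0])

```text
clock: 6.3
position: [0.5323, -0.1949, 0.1372]
ee_rot: [-3.08, -0.619, 0.001]
force: [0.5, -0.5, 0.5]
width: 0.004
gripper_force: 0.0
```

Call:
arm_command(deltas=[0,0,0,0,0,-0.0006,0,0,0,0,0,0,-0.0006,0])

```text
clock: 6.5
position: [0.5321, -0.1953, 0.1368]
ee_rot: [3.08, 0.618, -0.0]
force: [0.6, -0.2, 0.2]
width: 0.006
gripper_force: 0.0
```

Call:
arm_command(deltas=[0,0,0,0,0,-0.001,0,0,0,0,0,0,-0.001,0])

```text
clock: 6.7
position: [0.5322, -0.1954, 0.136]
ee_rot: [3.08, 0.618, 0.001]
force: [-0.4, 0.0, 2.3]
width: 0.006
gripper_force: 1.2
```

Call:
arm_command(deltas=[0,0,0,0,0,-0.0007,0,0,0,0,0,0,-0.0007,0])

```text
clock: 6.9
position: [0.5321, -0.1954, 0.1354]
ee_rot: [3.08, 0.618, 0.001]
force: [-0.1, 1.2, 5.7]
width: 0.004
gripper_force: 2.4
```

Call:
arm_command(deltas=[0,0,0,0.0023,0.001,0,0,0,0,0,0.0046,0.002,0,0,0,0,0,0.0069,0.003,0,0,0,0,0,0.0092,0.004,0,0])

```text
clock: 7.3
position: [0.5413, -0.1917, 0.1357]
ee_rot: [3.08, 0.617, 0.001]
force: [-0.7, 0.0, 10.1]
width: 0.006
gripper_force: 4.8
```

Call:
arm_command(deltas=[0,0,0,0.0023,0.001,0,0,0,0,0,0.0046,0.002,0,0,0,0,0,0.0069,0.003,-0.0002,0,0,0,0,0.0092,0.004,-0.0003,0])

```text
clock: 7.7
position: [0.551, -0.1878, 0.1356]
ee_rot: [3.079, 0.618, 0.002]
force: [-1.0, 0.8, 9.6]
width: 0.009
gripper_force: 4.5
```

Call:
arm_command(deltas=[0,0,0,0.0023,0.001,0,0,0,0,0,0.0046,0.002,0,0,0,0,0,0.0069,0.003,-0.0002,0,0,0,0,0.0092,0.004,-0.0004,0])

```text
clock: 8.1
position: [0.5602, -0.184, 0.1352]
ee_rot: [3.079, 0.617, 0.002]
force: [-0.8, -0.3, 7.8]
width: 0.004
gripper_force: 4.2
```

Call:
arm_command(deltas=[0,0,0,0.0023,0.001,-0.0002,0,0,0,0,0.0046,0.002,-0.0004,0,0,0,0,0.0069,0.003,-0.0006,0,0,0,0,0.0092,0.004,-0.0009,0])

```text
clock: 8.5
position: [0.5695, -0.1801, 0.1342]
ee_rot: [3.079, 0.617, 0.002]
force: [0.7, -1.2, 5.7]
width: 0.005
gripper_force: 2.9
```

Call:
arm_command(deltas=[0,0,0,0,0,0.01,0,0,0,0,-0.02,-0.0085,0.01,0,0,0,0,-0.037,-0.016,0.01,0,0,0,0,-0.037,-0.016,0.005,0,0,0,0,-0.037,-0.016,0.0025,0,0,0,0,-0.037,-0.016,0.0015,0])

```text
clock: 9.1
position: [0.5323, -0.1946, 0.1347]
ee_rot: [-3.079, -0.619, 0.0]
force: [-0.3, 1.0, -0.8]
width: 0.001
gripper_force: 0.0
```

Run:
```python
from h import *
u=optics.get_image("side");a=optics.get_image("top")
def z(i,x,y,w,h):return np.clip(cv2.resize(i[y:y+h,x:x+w],(400,400),interpolation=cv2.INTER_CUBIC)*2.2,0,255).astype('uint8')
cv2.imwrite("pics/c5.png",np.hstack([z(a,365,155,75,75),z(u,320,135,55,55)]))
```

```text
(no output)
```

View pics/c5.png

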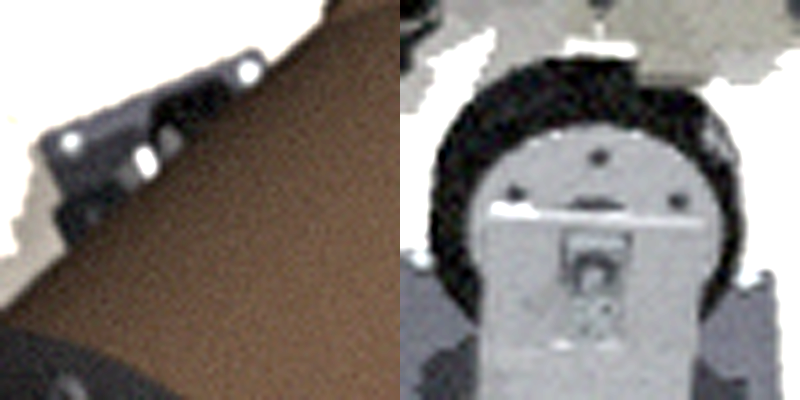

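The light block now shows on the −x side at crop (715,140), which is side pixel (363.3,154.2). Next is its angle.

Run:
```python
from h import *
st=[.550,-.187,.40]
for d in range(0,100,10):
    t=np.radians(d);print(d,proj("side",T(st,[[-.0475*np.sin(t),0,.068+.0475*np.cos(t)]])).round(1),proj("top",T(st,[[-.0475*np.sin(t),0,.068+.0475*np.cos(t)]])).round(1))
u=optics.get_image("side");m=cv2.cvtColor(u,cv2.COLOR_BGR2GRAY)
print(m[148:162,356:374])
```

```text
0 [[348.3 145.5]] [[411.9 189.7]]
10 [[351.9 146. ]] [[413.4 193.3]]
20 [[355.5 146.9]] [[414.8 196.8]]
30 [[358.7 148.4]] [[415.9 200.2]]
40 [[361.5 150.3]] [[416.8 203.4]]
50 [[363.9 152.7]] [[417.4 206.1]]
60 [[365.7 155.3]] [[417.6 208.4]]
70 [[367.  158.1]] [[417.6 210.2]]
80 [[367.6 161.1]] [[417.2 211.5]]
90 [[367.6 164.1]] [[416.6 212.1]]
[[ 14   0  10   7  19  76 131 153 151 152 152 153 154 151 150 149 151 152]
 [ 12   5   7  10   3  22  79 148 152 150 152 151 153 149 150 148 146 148]
 [  4  12  10   8   7  10  44 101 150 151 151 151 150 151 150 150 149 149]
 [ 16  16   8  13   4  28  52  48 100 151 152 151 152 149 152 153 151 150]
 [  4   4   4  17  12  28  62  47  56 126 154 150 153 151 152 152 153 153]
 [ 15  13  11  14  16  45  87  60  52 103 150 151 150 151 154 154 152 151]
 [ 38  22  10  12   5  36  69  66  65  68 149 149 154 152 151 152 152 153]
 [ 81  70  20  12  15  29  54  42  75  59  97 148 151 152 153 152 152 150]
 [ 81  81  81  32  10   9  18  35  61  74  74 152 153 148 152 152 153 152]
 [ 84  84  84  73  50   4  13  24  20  42  73 136 153 152 153 152 154 150]
 [ 86  81  82  82  73  28   8   7  11  32  83 135 152 148 152 152 151 152]
 [ 82  81  80  85  81  69  13   4  18  19  63 122 152 153 152 150 150 152]
 [ 80  84  80  80  81  77  41   1   0  15  59 122 149 153 152 153 151 152]
 [ 78  69  59  69  82  80  76  22  16   5  55 123 149 152 151 154 149 150]]
```

Call:
arm_command(deltas=[0,0,0,0,0,-0.001,0,0,0,0,0,0,-0.001,0])

```text
clock: 9.45
position: [0.5321, -0.1952, 0.1341]
ee_rot: [3.08, 0.618, 0.0]
force: [0.3, 0.7, 1.8]
width: 0.003
gripper_force: 0.7
```

Call:
arm_command(deltas=[0,0,0,0,0,-0.0007,0,0,0,0,0,0,-0.0007,0])

```text
clock: 9.65
position: [0.532, -0.1953, 0.1335]
ee_rot: [3.08, 0.618, 0.001]
force: [-0.1, -0.1, 3.8]
width: 0.007
gripper_force: 1.8
```

Call:
arm_command(deltas=[0,0,0,0.0023,0.001,0,0,0,0,0,0.0046,0.002,0.0001,0,0,0,0,0.0069,0.003,0.0002,0,0,0,0,0.0092,0.004,0.0003,0])

```text
clock: 10.05
position: [0.5412, -0.1916, 0.134]
ee_rot: [3.08, 0.618, 0.001]
force: [-1.6, -0.1, 6.3]
width: 0.003
gripper_force: 3.9
```

Call:
arm_command(deltas=[0,0,0,0.0023,0.001,0,0,0,0,0,0.0046,0.002,0,0,0,0,0,0.0069,0.003,0,0,0,0,0,0.0092,0.004,0,0])

```text
clock: 10.45
position: [0.5507, -0.1877, 0.1341]
ee_rot: [3.079, 0.618, 0.001]
force: [-0.5, 0.1, 6.8]
width: 0.003
gripper_force: 3.1
```

Call:
arm_command(deltas=[0,0,0,0.0023,0.001,0,0,0,0,0,0.0046,0.002,0,0,0,0,0,0.0069,0.003,0,0,0,0,0,0.0092,0.004,-0.0002,0])

```text
clock: 10.85
position: [0.5599, -0.1839, 0.1339]
ee_rot: [3.079, 0.617, 0.001]
force: [-0.9, -1.8, 5.5]
width: 0.006
gripper_force: 2.9
```

Call:
arm_command(deltas=[0,0,0,0.0023,0.001,-0.0002,0,0,0,0,0.0046,0.002,-0.0004,0,0,0,0,0.0069,0.003,-0.0006,0,0,0,0,0.0092,0.004,-0.0009,0])

```text
clock: 11.25
position: [0.5692, -0.1799, 0.1329]
ee_rot: [3.079, 0.617, 0.001]
force: [1.0, -2.0, 4.0]
width: 0.007
gripper_force: 2.0
```

Call:
arm_command(deltas=[0,0,0,0,0,0.03,0,0,0,0,0,0,0.07,0,0,0,0,0,0.02,0.107,0,0,0,0,-0.065,0.33,0.107,45,0,0,0,-0.065,0.33,0.107,45,0,0,0,-0.065,0.33,0.107,45,0,0,0,-0.065,0.33,0.107,45,0,0,0,-0.065,0.33,0.107,45,0,0,0,-0.065,0.33,0.107,45,0,0,0,-0.065,0.33,0.107,45,0,0,0,-0.065,0.33,0.107,45])

```text
clock: 12.35
position: [0.5023, 0.1548, 0.2387]
ee_rot: [-3.078, -0.628, 0.003]
force: [-0.4, 0.0, 0.9]
width: 0.492
gripper_force: 0.0
```

Run:
```python
from h import *
u=optics.get_image("side");a=optics.get_image("top")
cv2.imwrite("pics/side6raw.png",u);cv2.imwrite("pics/top6raw.png",a)
def z(i,x,y,w,h):return np.clip(cv2.resize(i[y:y+h,x:x+w],(400,400),interpolation=cv2.INTER_CUBIC)*2.2,0,255).astype('uint8')
cv2.imwrite("pics/c6.png",np.hstack([z(a,385,165,40,40),z(u,328,138,40,40)]))
```

```text
(no output)
```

View pics/c6.png

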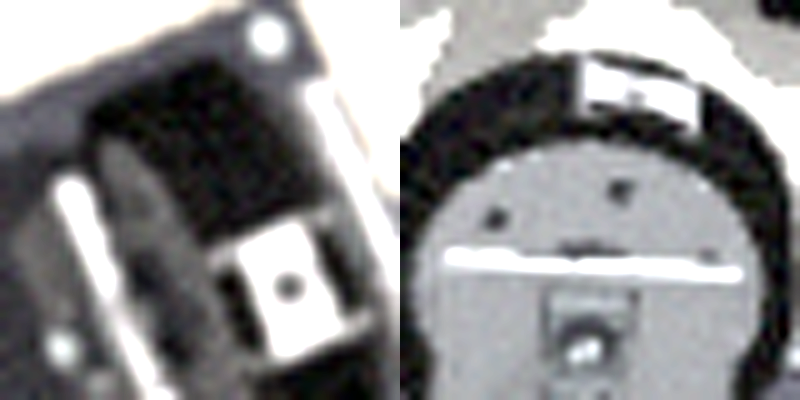

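The bore shows at top pixel (413.5,193.3) and side pixel (351.5,147.2), roughly 10° short of the top. I'll refine the stand pose from its four plate bolts.

```bash
cat >> h.py <<'E'
def blob(g,u,r=3,bright=True):
    x,y=np.round(u).astype(int);w=g[y-r:y+r+1,x-r:x+r+1].astype(float)
    w=(w-np.median(w)) if bright else (np.median(w)-w)
    w=np.clip(w-0.3*w.max(),0,None);Y,X=np.mgrid[y-r:y+r+1,x-r:x+r+1]
    return np.array([(w*X).sum(),(w*Y).sum()])/w.sum()
E
python3 - <<'E'
from h import *
np.set_printoptions(precision=4,suppress=True)
G={n:cv2.cvtColor(cv2.imread(f"pics/{n}6raw.png"),cv2.COLOR_BGR2GRAY) for n in C}
# bolts guesses: top from comp crop1 (raw approx)
B={"top":[(378.4,181.9),(411.5,168.7),(430,210.2),(396.4,224)],"side":[(322.0,170.),(321,191.7),(368,194.5),(369.2,172.5)]}
for n in B:
    q=[blob(G[n],u,2) for u in B[n]];w=np.array([ray(n,u,.014) for u in q])
    print(n,np.array(q),"\n",w[:,:2],w.mean(0))
    for i in range(4): d=w[(i+1)%4]-w[i];print(np.linalg.norm(d).round(4),np.degrees(np.arctan2(d[1],d[0])).round(1))
b={"top":blob(G["top"],(413.5,193.3),2,False),"side":blob(G["side"],(351.5,147.2),1,False)}
for n in b: print(n,b[n],ray(n,b[n],.113))
E
```

```text
top [[378.0243 181.4175]
 [411.3612 168.1739]
 [430.     209.8351]
 [396.2629 223.5668]] 
 [[ 0.5849 -0.1276]
 [ 0.6164 -0.2078]
 [ 0.5162 -0.2485]
 [ 0.4843 -0.1682]] [ 0.5505 -0.1881  0.014 ]
0.0861 -68.6
0.1081 -157.9
0.0864 111.6
0.1085 22.0
side [[323.0038 169.0784]
 [321.5992 191.5142]
 [368.0598 194.4089]
 [369.429  170.8549]] 
 [[ 0.6193 -0.2111]
 [ 0.5845 -0.1278]
 [ 0.4852 -0.1669]
 [ 0.5151 -0.2569]] [ 0.551  -0.1907  0.014 ]
0.0903 112.7
0.1067 -158.5
0.0948 -71.6
0.1138 23.7
top [413.4882 193.2848] [ 0.5427 -0.1907  0.113 ]
side [351.1148 147.6468] [ 0.5424 -0.1855  0.113 ]
```

Call:
arm_command(deltas=[0,0,0,0.041,-0.34,0,0,0,0,0,0.041,-0.34,0,0,0,0,0,0.041,-0.34,0,0,0,0,0,0.041,-0.34,0,0,0,0,0,0.041,-0.34,0,0,0,0,0,0.041,-0.34,0,0,0,0,0,0.041,-0.34,0,0,0,0,0,0.041,-0.34,-0.05,0,0,0,0,0.041,-0.34,-0.09,0,0,0,0,0.041,-0.34,-0.1,0,0,0,0,0.041,-0.34,-0.103,0,0,0,0,0.041,-0.34,-0.1035,0])

```text
clock: 13.65
position: [0.545, -0.1904, 0.1373]
ee_rot: [3.079, 0.616, 0.002]
force: [-0.6, -0.5, 1.2]
width: 0.005
gripper_force: 0.0
```

Call:
arm_command(deltas=[0,0,0,0,0,-0.001,0,0,0,0,0,0,-0.001,0])

```text
clock: 13.85
position: [0.5454, -0.1894, 0.1364]
ee_rot: [3.079, 0.619, 0.003]
force: [-0.6, -0.6, -0.2]
width: 0.005
gripper_force: 0.0
```

Call:
arm_command(deltas=[0,0,0,0,0,-0.001,0,0,0,0,0,0,-0.001,0])

```text
clock: 14.05
position: [0.5448, -0.1891, 0.1345]
ee_rot: [3.08, 0.619, 0.001]
force: [0.0, 0.3, -0.9]
width: 0.003
gripper_force: 0.1
```

Call:
arm_command(deltas=[0,0,0,0,0,-0.0007,0,0,0,0,0,0,-0.0007,0])

```text
clock: 14.25
position: [0.5449, -0.1893, 0.1337]
ee_rot: [3.08, 0.618, 0.001]
force: [0.3, 1.3, 4.2]
width: 0.003
gripper_force: 2.1
```

Call:
arm_command(deltas=[0,0,0,0,0,-0.0006,0,0,0,0,0,0,-0.0006,0])

```text
clock: 14.45
position: [0.5449, -0.1893, 0.1331]
ee_rot: [3.08, 0.618, 0.001]
force: [-0.3, 0.6, 5.6]
width: 0.005
gripper_force: 3.4
```

Call:
arm_command(deltas=[0,0,0,0.002,0.0008,0,0,0,0,0,0.004,0.0016,0,0,0,0,0,0.006,0.0024,0,0,0,0,0,0.0083,0.0034,0,0,0,0,0,0.0083,0.0034,0,0])

```text
clock: 14.95
position: [0.5532, -0.1859, 0.1327]
ee_rot: [3.08, 0.618, 0.0]
force: [1.6, 1.5, 2.4]
width: 0.005
gripper_force: 1.6
```

Call:
arm_command(deltas=[0,0,0,0,0,0.03,0,0,0,0,0,0,0.07,0,0,0,0,0,0.02,0.107,0,0,0,0,-0.049,0.336,0.107,45,0,0,0,-0.049,0.336,0.107,45,0,0,0,-0.049,0.336,0.107,45,0,0,0,-0.049,0.336,0.107,45,0,0,0,-0.049,0.336,0.107,45,0,0,0,-0.049,0.336,0.107,45,0,0,0,-0.049,0.336,0.107,45,0,0,0,-0.049,0.336,0.107,45,0,0,0,-0.049,0.336,0.107,45])

```text
clock: 16.15
position: [0.5036, 0.1498, 0.2395]
ee_rot: [3.079, 0.619, -0.001]
force: [-0.8, -0.6, -0.2]
width: 0.492
gripper_force: 0.0
```

Run:
```python
from h import *
np.set_printoptions(precision=4,suppress=True)
s=sensors.observe();print(s["position"],s["clock"])
u=optics.get_image("side");a=optics.get_image("top")
cv2.imwrite("pics/side7raw.png",u);cv2.imwrite("pics/top7raw.png",a)
g=cv2.cvtColor(a,cv2.COLOR_BGR2GRAY);print(g[183:200,404:420]);print(cv2.cvtColor(u,cv2.COLOR_BGR2GRAY)[140:155,338:360])
def z(i,x,y,w,h,W=400):return np.clip(cv2.resize(i[y:y+h,x:x+w],(W,400),interpolation=cv2.INTER_CUBIC)*2.2,0,255).astype('uint8')
cv2.imwrite("pics/c7.png",np.hstack([z(a,385,165,40,40,200),z(u,328,138,40,40,200),z(u,262,200,70,80,350)]))
```

```text
[0.5036 0.1498 0.2395] 16.15
[[ 15   8   4   8  10  23  49  84 115 105  71  65  45  40  62  95]
 [ 15  10  26  33  57  82 119 146 156 127  57  28  23  38  51  72]
 [ 25  33  63 100 126 143 158 171 171 146  74  20  14  33  59  65]
 [ 51  61  87 138 164 171 170 170 168 161 103  41   9  28  52  63]
 [ 54  50  69 121 164 173 167 157 155 158 133  69  13  18  39  61]
 [ 58  31  31  82 152 168 153 125 108 121 134  78  25  18  27  54]
 [ 54  34  11  48 119 157 134  83  57  87 118  92  42  16  20  44]
 [ 56  36  18  26  89 139 118  66  42  78 127 132  73  24  12  30]
 [ 57  38  13   9  48 115 132 106  92 114 147 154  99  40  13  30]
 [ 53  45  24   7  29  82 137 149 144 151 168 169 139  93  63  61]
 [ 39  47  31  14  13  48 123 165 165 168 171 170 161 141 117  91]
 [ 34  50  45  22   7  32  98 156 173 174 167 164 138 126 107  70]
 [ 40  48  52  27  11  21  81 149 169 161 140 113  80  63  45  28]
 [ 44  50  51  33  26  36  70 115 126 113  78  46  25  19  12  13]
 [ 36  48  49  44  54  52  55  64  62  44  21  10   9   7  14  12]
 [ 36  45  49  53  50  47  31  23  15  14   2   5   5   5  11  10]
[... 764 characters left out ...]
0 110 151 160 161 144  11   6
    8  15  11  28]
 [  9  17   5  61 118  85  57  56  59  56  59  65  96 126 132 141  16  13
   17  20   4  19]
 [ 17  12  18  55  94  43  50  17  18  22  23  20  21  22  52  83  26  15
   13  14  19  13]
 [ 20  21  20  18  27   3   8  10   8   7   4  15  15  21  48  71  24  25
   25  21  17   7]
 [ 17   9  16   8   7  18  16  20   9  18  17  23  15   2   8   8   8   9
   19  17  21  14]
 [ 19  14  22  26  36  60  55  56  56  72  75  56  33  30  26  18  17   1
    4  13  20  15]
 [ 32  46  71 106  79  85  85  85  82  85  82  85  81  85 101  65  27  15
   17  12   4  15]
 [107  84  85  83  84  86  84  87  84  83  83  83  84  82  86  82  78  68
   39  16   7  14]]
```

View pics/c7.png

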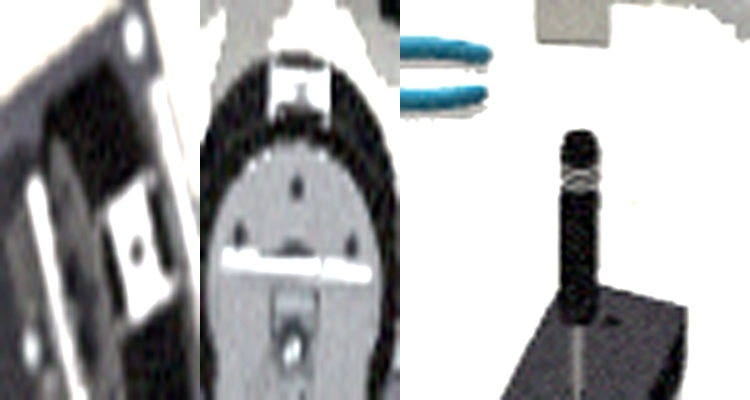

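Run:
```python
from h import *
np.set_printoptions(precision=4,suppress=True)
G={n:cv2.cvtColor(cv2.imread(f"pics/{n}7raw.png"),cv2.COLOR_BGR2GRAY) for n in C}
q=[blob(G["top"],u,2) for u in [(378.0,181.4),(411.4,168.2),(430,209.8),(396.3,223.6)]]
w=np.array([ray("top",u,.014) for u in q]);c=w.mean(0);yaw=np.radians(22.2)
u=blob(G["top"],(412,189.6),2,False);b=ray("top",u,.1135);d=b-c
print(q,c,u,b,"local",d[0]*np.cos(yaw)+d[1]*np.sin(yaw),-d[0]*np.sin(yaw)+d[1]*np.cos(yaw))
us=(347.8,146.4);print("side bore",ray("side",us,.1135))
# driver: grip edges and top in side view
g=G["side"].astype(float)
for r in(236,242,248,252):
    row=g[r,285:312];t=75;m=np.where(row<t)[0];l,rr=m[0],m[-1]
    L=l-(t-row[l])/(row[l-1]-row[l]);Rr=rr+(t-row[rr])/(row[rr+1]-row[rr]);print(r,285+L,285+Rr,285+(L+Rr)/2)
print(g[224:234,298])
for x,y in((.504,.1505),(.503,.150),(.505,.152),(.502,.154)):print(x,y,proj("side",[[x,y,.158],[x,y,.076]]).round(1).tolist())
print(proj("side",cyl(.504,.1505,.007,.158,.158)).min(0))
```

```text
[array([378.0911, 181.5273]), array([411.3967, 168.1977]), array([429.9915, 209.8477]), array([396.2416, 223.6395])] [ 0.5503 -0.1881  0.014 ] [411.9091 189.6616] [ 0.5504 -0.1875  0.1135] local 0.0003056039184966306 0.0005092760270983537
side bore [ 0.5506 -0.1861  0.1135]
236 294.39344262295083 301.1034482758621 297.74844544940646
242 293.3069306930693 301.2 297.25346534653465
248 293.29787234042556 301.24242424242425 297.2701482914249
252 293.3157894736842 301.28169014084506 297.29873980726467
[144. 117.  17.   8.   5.  11.   8.   1.   6.  11.]
0.504 0.1505 [[297.6, 228.2], [297.5, 263.2]]
0.503 0.15 [[298.3, 228.2], [298.1, 263.2]]
0.505 0.152 [[296.7, 228.6], [296.6, 263.6]]
0.502 0.154 [[297.7, 229.9], [297.6, 264.9]]
[293.3327 225.3227]
```

The bore is within about 0.5° of straight up, and the driver sits at (.504,.151). Grasping it.

Call:
arm_command(deltas=[0,0,0,0.0005,0.001,-0.04,40,0,0,0,0.0005,0.001,-0.075,40,0,0,0,0.0005,0.001,-0.1,40,0,0,0,0.0005,0.001,-0.1065,40,0,0,0,0.0005,0.001,-0.1065,30,0,0,0,0.0005,0.001,-0.1065,22,0,0,0,0.0005,0.001,-0.1065,18,0,0,0,0.0005,0.001,-0.1065,16,0,0,0,0.0005,0.001,-0.1065,10,0,0,0,0.0005,0.001,-0.1065,10,0,0,0,0.0005,0.001,-0.1065,10], force=15)

```text
clock: 17.35
position: [0.5049, 0.1511, 0.1337]
ee_rot: [3.08, 0.618, 0.002]
force: [0.4, -1.3, 4.4]
width: 0.146
gripper_force: 15.0
```

Call:
arm_command(deltas=[0,0,0,0,0,0.01,10,0,0,0,0,0,0.025,10,0,0,0,0,0,0.045,10,0,0,0,0,0,0.08,10,0,0,0,0,0,0.12,10,0,0,0,0,0,0.147,10,0,0,0,0,0,0.147,10])

```text
clock: 18.05
position: [0.5059, 0.1509, 0.2845]
ee_rot: [-3.079, -0.617, -0.008]
force: [0.2, 0.2, -2.1]
width: 0.142
gripper_force: 15.0
```

Call:
arm_command(deltas=[0,0,0,0.004,-0.03,0,10,0,0,0,0.01,-0.075,0,10,0,0,0,0.016,-0.12,0,10,0,0,0,0.022,-0.165,0,10,0,0,0,0.028,-0.21,0,10,0,0,0,0.034,-0.255,0,10,0,0,0,0.04,-0.295,0,10,0,0,0,0.044,-0.325,0,10,0,0,0,0.0455,-0.3386,0,10,0,0,0,0.0455,-0.3386,0,10,0,0,0,0.0455,-0.3386,0,10,0,0,0,0.0455,-0.3386,0,10])

```text
clock: 19.25
position: [0.5499, -0.1859, 0.28]
ee_rot: [-3.079, -0.621, 0.001]
force: [-0.1, 0.6, -1.0]
width: 0.144
gripper_force: 15.0
```

Run:
```python
from h import *
s=sensors.observe();p=s["position"];print(p,s["clock"],s["force"],s["width"],s["gripper_force"])
u=optics.get_image("side");a=optics.get_image("top")
cv2.imwrite("pics/side8raw.png",u);cv2.imwrite("pics/top8raw.png",a)
print("tip",proj("side",[p-[0,0,.1257],p-[0,0,.0577]]),"bore",proj("side",[[.5504,-.1875,.1135]]),proj("top",[p-[0,0,.1257]]))
print(cv2.cvtColor(u,cv2.COLOR_BGR2GRAY)[104:134,340:356])
def z(i,x,y,w,h,W=400):return np.clip(cv2.resize(i[y:y+h,x:x+w],(W,600),interpolation=cv2.INTER_CUBIC)*2.2,0,255).astype('uint8')
cv2.imwrite("pics/c8.png",np.hstack([z(u,318,65,60,90),z(a,365,140,70,105)]))
```

```text
[ 0.54990152 -0.18588339  0.28004687] 19.25 [-0.09685185  0.55111444 -0.96490893] 0.1444454763674339 14.99616265296936
tip [[349.35147044 130.60907436]
 [351.64068904 102.29541118]] bore [[348.13275509 146.12994537]] [[415.0426885  187.08730967]]
[[133 129 127 132 121  79   9   1   4   4  10  43  51  45   2   0]
 [128 133 132 132 126  94  30  19   8   7  10  33  55   2   7   5]
 [131 127 126 127 125  65  40  44  42  43  32  41  59  30  33  42]
 [131 127 129 126 116  40   6  17  26  44  56  54  69  53  24  24]
 [126 128 123 100 117  64  16  16  27  17  12  38  52  36  12  38]
 [ 99  86 114  55  95  56  42   9  17  13  25  50  46  11  41  72]
 [106 118  78  51  52  64 103   6   7   6  17  49  48  44  81  83]
 [ 50  39  46  50  44  74 101  16  17  18  22  46  26  43  82  80]
 [ 61  55  40  41  51  78 105  37  22  10  30  57  38  56  81  84]
 [ 63  34  34  12  29  63  80  63  69  54  44  58  67  82  79  81]
 [ 26  18  17  23  34  69  89  75  61  68  74  68  73  79  83  80]
 [ 16  25  24  21  29  55  58  53  53  47  47  65  74  76  81  80]
 [  8   7   6  14  31  51  79  48  20  22  45  64
[... 457 characters left out ...]
 110  62  69 106 133 133 133]
 [  7   6  14  21  16  13  10  16  26  39  69 109 131 132 134 137]
 [ 10   3   9  17  22   4  19  17  14  36  59  34  37  74 117 133]
 [  1  10   4   9  13  20  26  16  15  37  59  15   7  20  29  48]
 [  2  11  22  26  20  14  21  18  18  40  58  12  17  16   3  10]
 [  1   7  23  22  21  20  13  16  21  49  65  17  13  11  14  10]
 [  0  26  23  28  21  18  21  39  65  56  57  15  10  14  13  14]
 [  1  16  16   2  21  11   9  45  80  69  74  59  38  19  13  14]
 [ 11  19  10   8  18  11  39  87 122  72  70  75  75  62  60  33]
 [ 11  23  21  12  22  30  55  89 124 116  76  91 124 126 125 121]
 [ 27  34  33  47  48  57  82  73  72  84 121 120 123 127 127 126]]
```

View pics/c8.png

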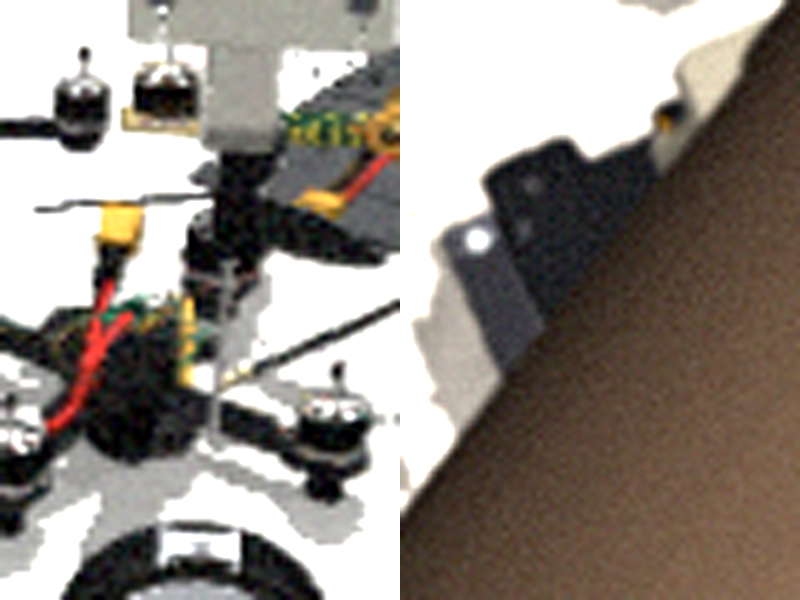

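The shank (column ~349.8) and tip (row ~131) in the side crop sit about 1 mm toward −x of the TCP axis. That agrees with the grasp offset. I'll check the settled pose and correct.

Run:
```python
from h import *
s=sensors.observe();print(s["position"],s["ee_rot"],s["clock"],s["force"])
```

```text
[ 0.55004461 -0.18597645  0.28014004] [-3.07886494e+00 -6.21053984e-01  2.79836586e-04] 19.35 [-0.00506018  0.14124464 -0.80566371]
```

Call:
arm_command(deltas=[0,0,0,0.0005,0,-0.01,10,0,0,0,0.0005,0,-0.015,10,0,0,0,0.0005,0,-0.015,10,0,0,0,0.0005,0,-0.015,10])

```text
clock: 19.75
position: [0.5502, -0.1874, 0.265]
ee_rot: [-3.08, -0.618, 0.001]
force: [0.2, -0.4, -0.4]
width: 0.145
gripper_force: 15.0
```

Run:
```python
from h import *
for k in range(2):
    s=sensors.observe();p=s["position"];print(p,s["ee_rot"],s["clock"],s["force"]);u=optics.get_image("side")
cv2.imwrite("pics/side9raw.png",u)
print("tip",proj("side",[p-[0,0,.1257]]))
print(cv2.cvtColor(u,cv2.COLOR_BGR2GRAY)[126:150,342:356])
```

```text
[ 0.55022396 -0.18742022  0.26496162] [-3.08013392e+00 -6.17869733e-01  9.40943602e-04] 19.75 [ 0.24369204 -0.36765528 -0.42252553]
[ 0.5503241  -0.18759361  0.2652125 ] [ 3.08009896e+00  6.17740426e-01 -3.52766620e-04] 19.8 [-0.04840491 -0.18817491 -0.64538203]
tip [[348.99315891 136.07747389]]
[[ 17   2  17  17  21  12  15  32  55  24   5  19  28  46]
 [ 28  25  26  16  26  26  18  39  51  18  13  13  17  22]
 [ 24  19  26  19  26  23  22  38  52   9  17   9  12  19]
 [ 30  24  14  18  20  38  60  53  61  22  10   0   9  12]
 [ 16  18  21  21   9  40  81  71  69  55  39  13   9   7]
 [ 16   8  14  16  34  86 120  69  74  74  74  63  56  34]
 [ 12  17  22  22  52  88 117  76  74  89 125 125 126 120]
 [ 32  46  48  53  77  71  70  69  93 122 123 126 127 130]
 [ 78  80  81  79  81  79  68  67  73  72  71  88 128 130]
 [ 79  77  82  82  81  78  80  64  72  74  69  74  74  89]
 [ 78  81  80  81  81  95 119  71  79  83  73  73  71  75]
 [ 81  80  81  79  96 129 131 129 134 123  82  77  78  70]
 [ 82  79  78  79  98 137 134 135 133 133 131 130 124  83]
 [ 83  83  82  97 134 136 136 132 131 131 132 132 131 134]
 [ 97 133 133 133 136 137 132 134 134 133 133 133 135 132]
 [ 97 136 134 134 139 134 139 135 136 136 139 134 134 133]
 [132 134 133 136 134 131 133 134 134 135 138 136 136 141]
 [ 86  77  54  51  50  43  49  55  87 106 113 143 141 140]
 [ 85  68  61  41  43  40  43  32  31  31  57  88  68 116]
 [107 155 157 156 151 138 140 117 120 119 134 143  15  16]
 [109 157 155 148 114  95  88 103 144 155 155 140   6   9]
 [104 153 155 154 135  87  76 109 150 154 155 142   9   4]
 [113  83  56  57  53  54  57  65  97 121 129 137  13  13]
 [ 93  43  47  16  20  15  16  21  17  22  45  77  16  15]]
```

Call:
arm_command(deltas=[0,0,0,0.0015,0.0006,-0.01,10,0,0,0,0.0015,0.0006,-0.018,10,0,0,0,0.0015,0.0006,-0.022,10,0,0,0,0.0015,0.0006,-0.0225,10,0,0,0,0.0015,0.0006,-0.0225,10])

```text
clock: 20.35
position: [0.5518, -0.187, 0.2426]
ee_rot: [3.08, 0.618, -0.001]
force: [1.3, -0.4, -0.6]
width: 0.143
gripper_force: 15.0
```

Run:
```python
from h import *
s=sensors.observe();p=s["position"];print(p,s["ee_rot"],s["clock"],s["force"]);u=optics.get_image("side")
cv2.imwrite("pics/side10raw.png",u)
print("tip",proj("side",[p-[0,0,.1257]]))
print(cv2.cvtColor(u,cv2.COLOR_BGR2GRAY)[134:152,339:357])
def z(i,x,y,w,h,W=400):return np.clip(cv2.resize(i[y:y+h,x:x+w],(W,600),interpolation=cv2.INTER_CUBIC)*2.2,0,255).astype('uint8')
cv2.imwrite("pics/c10.png",z(u,328,115,40,40,600))
```

```text
[ 0.55176781 -0.18702935  0.24261238] [ 3.08024707e+00  6.17652140e-01 -5.20776084e-04] 20.35 [ 1.28703813 -0.42925323 -0.57979075]
tip [[347.59114343 144.77756324]]
[[ 63  77  79  76  82  82  78  82  77  67  73  68  73  73  88 128 126 128]
 [ 72  80  79  79  81  80  83  84  77  73  73  74  71  74  73  75  88 129]
 [ 78  79  80  78  80  81  79  77  79  77  86  83  82  71  71  73  75  75]
 [ 80  77  83  81  82  80  84  94 123  80  97 133 126  81  77  77  75  71]
 [ 79  76  79  80  80  81  78  99 128  85 111 133 135 134 133 124  80  82]
 [ 78  83  79  83  83  84  96 135 127  85 109 135 132 133 133 134 131 130]
 [ 78  81  80  95 131 134 134 138 124  76 124 133 135 134 133 132 136 136]
 [ 82  79  77  96 137 136 139 136 127  84 122 138 136 138 139 132 135 137]
 [ 81  76  95 134 132 135 133 133 107  82 123 136 135 137 140 139 140 139]
 [ 80  75  70  85  76  52  50  52  60  62  57  84 108 117 143 140 139 140]
 [ 47  23  47  87  64  58  42  41  46  66  37  39  30  51  86  68 118 139]
 [ 19  18  42 103 153 156 149 138 108 106 116 119 122 129 140  23  16  31]
 [  7  11  46 104 155 158 147 107  98  89 106 142 158 155 138  18  13  18]
 [ 13  12  44 109 152 155 153 135  89  77 111 150 158 157 140  12   4   9]
 [  8  13  60 114  83  54  56  51  48  49  62  94 119 132 138   5  15  14]
 [ 16  23  54  95  38  46  23  17  15  22  17  23  19  43  81  12  16  15]
 [ 21  23  14  24   9   8   3   8  11  10   8   0  17  39  72  16  25  19]
 [  4   3   1  12  21  15  13  22   8  13  18  11  12  10   8   2  15  20]]
```

View pics/c10.png

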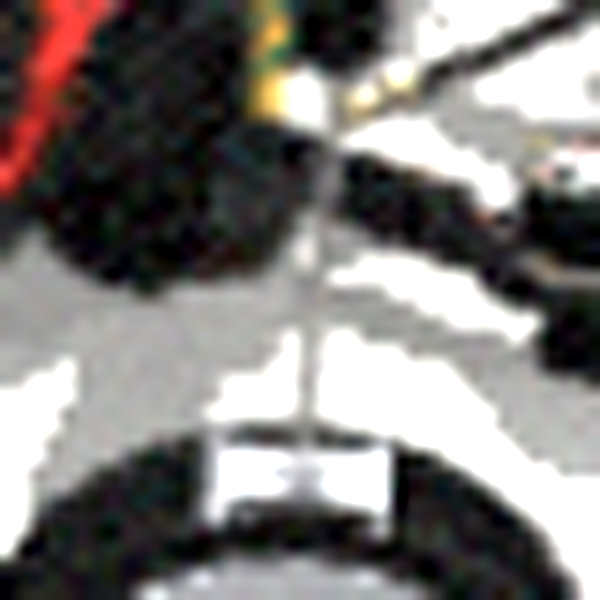

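The tip (column ~347.9, row ~145) hangs right over the bore (347.7,146.6). Inserting gently.

Call:
arm_command(deltas=[0,0,0,0.0003,0.0001,-0.002,10,0,0,0,0.0003,0.0001,-0.004,10,0,0,0,0.0003,0.0001,-0.006,10,0,0,0,0.0003,0.0001,-0.007,10])

```text
clock: 20.8
position: [0.5521, -0.1868, 0.2355]
ee_rot: [-3.08, -0.618, 0.0]
force: [0.8, -0.1, -1.0]
width: 0.142
gripper_force: 15.0
```

Call:
arm_command(deltas=[0,0,0,0,0,-0.004,10,0,0,0,0,0,-0.008,10,0,0,0,0,0,-0.012,10])

```text
clock: 21.1
position: [0.5521, -0.1868, 0.2233]
ee_rot: [-3.08, -0.618, 0.0]
force: [0.3, 0.2, -0.7]
width: 0.142
gripper_force: 15.0
```

Call:
arm_command(deltas=[0,0,0,0,0,-0.004,10,0,0,0,0,0,-0.008,10,0,0,0,0,0,-0.012,10,0,0,0,0,0,-0.0125,10])

```text
clock: 21.5
position: [0.552, -0.1867, 0.2106]
ee_rot: [-3.08, -0.618, 0.001]
force: [0.3, -0.0, -0.3]
width: 0.149
gripper_force: 15.0
```

Call:
arm_command(deltas=[0,0,0,0,0,-0.001,10,0,0,0,0,0,-0.001,10])

```text
clock: 21.7
position: [0.5522, -0.1869, 0.2103]
ee_rot: [3.08, 0.618, 0.0]
force: [-0.1, -0.2, -0.9]
width: 0.142
gripper_force: 15.0
```

Call:
arm_command(deltas=[0,0,0,0,0,-0.001,10,0,0,0,0,0,-0.001,10])

```text
clock: 21.9
position: [0.5522, -0.1868, 0.2092]
ee_rot: [3.08, 0.618, 0.0]
force: [-0.8, 1.0, -0.4]
width: 0.143
gripper_force: 15.0
```

Call:
arm_command(deltas=[0,0,0,0,0,-0.001,10,0,0,0,0,0,-0.001,10])

```text
clock: 22.1
position: [0.5521, -0.1868, 0.2082]
ee_rot: [-3.08, -0.618, 0.0]
force: [0.7, -0.0, 0.2]
width: 0.146
gripper_force: 15.0
```

Call:
arm_command(deltas=[0,0,0,0,0,-0.0005,10,0,0,0,0,0,-0.0005,10])

```text
clock: 22.3
position: [0.5522, -0.1869, 0.2079]
ee_rot: [3.08, 0.618, 0.0]
force: [-0.1, 0.6, 0.8]
width: 0.142
gripper_force: 15.0
```

Call:
arm_command(deltas=[0,0,0,0,0,-0.0005,10,0,0,0,0,0,-0.0005,10])

```text
clock: 22.5
position: [0.5523, -0.1869, 0.2075]
ee_rot: [3.08, 0.618, 0.001]
force: [-0.5, -0.1, 3.0]
width: 0.145
gripper_force: 15.0
```

Call:
arm_command(deltas=[0,0,0,0,0,-0.0002,10,0,0,0,0,0,-0.0002,10])

```text
clock: 22.7
position: [0.5523, -0.187, 0.2072]
ee_rot: [3.08, 0.618, 0.001]
force: [-0.0, -0.4, 3.8]
width: 0.144
gripper_force: 15.0
```

It's seated on the bottom at about 3–4 N. Now I'll release and retreat straight up.

Call:
arm_command(deltas=[0,0,0,0,0,0.0004,10,0,0,0,0,0,0.0004,16,0,0,0,0,0,0.0004,20,0,0,0,0,0,0.0004,30,0,0,0,0,0,0.0004,50,0,0,0,0,0,0.0004,50,0,0,0,0,0,0.0004,50], force=4)

```text
clock: 23.4
position: [0.5521, -0.1868, 0.2074]
ee_rot: [3.08, 0.618, -0.0]
force: [0.0, 0.6, 0.3]
width: 0.513
gripper_force: 0.0
```

Call:
arm_command(deltas=[0,0,0,0,0,0.01,50,0,0,0,0,0,0.03,50,0,0,0,0,0,0.06,50,0,0,0,0,0,0.1,50,0,0,0,0,0,0.13,50,0,0,0,-0.05,0.04,0.13,50,0,0,0,-0.1,0.15,0.13,50,0,0,0,-0.1,0.25,0.13,50,0,0,0,-0.1,0.3,0.13,50,0,0,0,-0.1,0.3,0.13,50,0,0,0,-0.1,0.3,0.13,50,0,0,0,-0.1,0.3,0.13,50,0,0,0,-0.1,0.3,0.13,50])

```text
clock: 24.7
position: [0.4511, 0.1188, 0.3377]
ee_rot: [-3.076, -0.631, 0.0]
force: [-0.1, 0.1, -0.3]
width: 0.543
gripper_force: 0.0
```

Run:
```python
from h import *
np.set_printoptions(precision=4,suppress=True)
s=sensors.observe();print(s["position"],s["clock"],s["force"],s["dq"])
u=optics.get_image("side");a=optics.get_image("top")
st=[.5503,-.1878,.387]
print(proj("side",T(st,[[0,0,.082+.15],[0,0,.1135]])),proj("top",T(st,[[0,0,.232],[0,0,.1135]])))
def z(i,x,y,w,h,W=400):return np.clip(cv2.resize(i[y:y+h,x:x+w],(W,600),interpolation=cv2.INTER_CUBIC)*2.2,0,255).astype('uint8')
cv2.imwrite("pics/c11.png",np.hstack([z(u,315,85,66,100),z(a,370,150,66,100)]))
```

```text
[0.4511 0.1188 0.3377] 24.7 [-0.1201  0.1329 -0.3141] [ 0.0704 -0.0088  0.0666  0.0095  0.0311  0.0005  0.0768]
[[352.1482  97.669 ]
 [348.225  146.0776]] [[424.5497 180.7142]
 [412.0414 189.7202]]
```

View pics/c11.png

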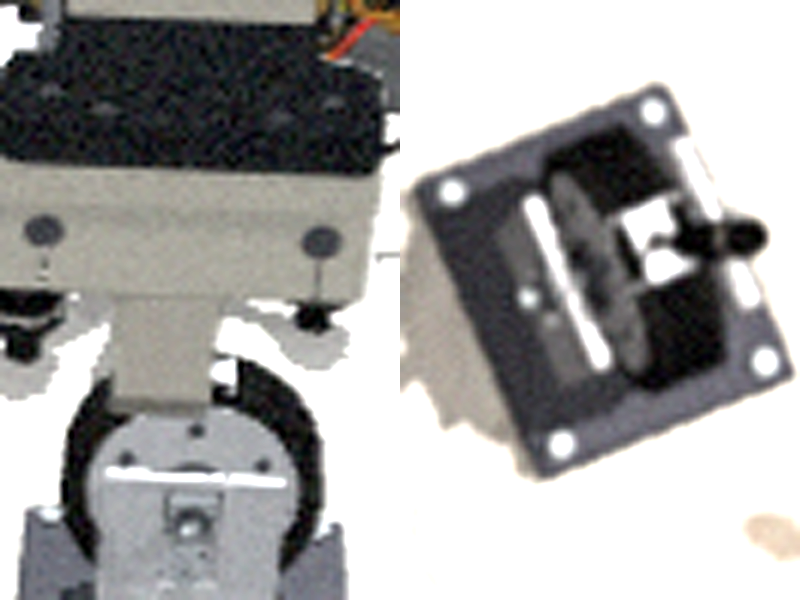

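The driver stands in the bore, leaning slightly toward the robot within the bore's play. I'll check numerically that the wheel hasn't turned.

Run:
```python
from h import *
a=cv2.cvtColor(optics.get_image("top"),cv2.COLOR_BGR2GRAY);o=cv2.cvtColor(cv2.imread("pics/top7raw.png"),cv2.COLOR_BGR2GRAY)
u=cv2.cvtColor(optics.get_image("side"),cv2.COLOR_BGR2GRAY);v=cv2.cvtColor(cv2.imread("pics/side7raw.png"),cv2.COLOR_BGR2GRAY)
print(o[183:201,[408,409,410,411,412,413]].T);print(a[183:201,[408,409,410,411,412,413]].T)
for c in((335,161),(347,156),(358,162)): print(v[c[1]-3:c[1]+4,c[0]-4:c[0]+5].min(),blob(v,c,3,False),blob(u,c,3,False))
print(sensors.observe()["position"])
```

```text
[[ 10  57 126 164 164 152 119  89  48  29  13   7  11  26  54  50  40  46]
 [ 23  82 143 171 173 168 157 139 115  82  48  32  21  36  52  47  28  23]
 [ 49 119 158 170 167 153 134 118 132 137 123  98  81  70  55  31  15  10]
 [ 84 146 171 170 157 125  83  66 106 149 165 156 149 115  64  23  10  13]
 [115 156 171 168 155 108  57  42  92 144 165 173 169 126  62  15  10  12]
 [105 127 146 161 158 121  87  78 114 151 168 174 161 113  44  14   9  10]]
[[ 13  57 129 167 166 152 123  83  55  21  10   8   8  24  50  53  39  43]
 [ 26  86 144 173 174 170 162 143 108  61  35  28  21  32  54  46  26  24]
 [ 50 124 163 173 170 158 137 116  96  93  95  95  85  72  59  32  15  12]
 [ 82 146 173 175 158 123  83  57  73 129 157 162 153 120  64  24  15  10]
 [115 161 168 173 155 110  58  37  79 142 170 178 170 134  64  19  10  13]
 [109 128 145 164 157 119  65  45  90 148 175 175 164 116  48   8   5   8]]
24 [335.28571429 160.84210526] [335.39499621 160.90674754]
25 [346.9301676  156.36452514] [346.88041854 156.36472347]
10 [357.80813507 162.2210284 ] [357.79003268 162.27205882]
[0.45247543 0.11170402 0.33780537]
```

```bash
python3 -c "
from cell import arm
print(arm.sign_off())"
```

```text
the job is handed in; nothing more can be done
None
```

The job is handed in: the bore points up to within about 0.5° by my measurement, and the hex driver rests on its bottom, released and leaning slightly in the bore's play. The highest force I read on the wheel was about 10 N, read only between moves, and the clock was at about 25 s of the 67 s allowed.

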